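# Click the organiser's star-wheel lock open

### The job

Unlock the parts organiser: with a fingertip, gently flick the arms of the black star wheel on its top counter-clockwise (seen from above), click after click, until its one long, round-ended arm points at the brass wedge and the wheel rests in that click, never going past it. Only push the wheel, without gripping it or pressing hard on the organiser, and leave the sinker, the spoon lure and the ice rod where they lie.

Things in the scene. Friction and masses are not known exactly. Their poses are not given: they have to be found in the camera images.
- organiser: Grey plastic parts organiser with six white drawer fronts, 200 (x) by 260 (y) by 130 mm high, screwed to the shelf (it cannot move; the drawers are locked and do not slide). Origin: centre of its underside. x points away from the drawer fronts (the fronts face -x), z up. Its flat top lies 130 mm above the shelf and carries the star wheel in the middle.
- star_wheel (a joint): Turn of the black star wheel about its vertical axis, rad, growing counter-clockwise from above. At 0 the long arm points along the organiser's +y, at the brass wedge. Clicks lie at multiples of 1.047; it starts in a click 2, 3 or 4 before 0 (-2.09, -3.14 or -4.19). At value q the arms stand at angles 90 deg + q + k x 60 deg from the organiser's x axis; k = 0 is the long arm.
- wheel_centre (a point): On the wheel's axis, level with the arms' upper faces, 156 mm above the shelf. Hub 20 mm radius, up to 4 mm above this. Six arms 60 deg apart, bars 7 mm thick and 20 mm high (6 to 26 mm above the organiser's top); five end 58 mm from the axis. A sprung detent: pushed over half a click the wheel snaps on to the next click, less and it springs back; about 2 N on an arm.
- long_arm_tip (a point): Outer end of the long arm, at its upper face, 76 mm from the axis; unlike the five plain arms it ends in a round knob of 14 mm diameter, centred 69 mm from the axis and as high as the arm.
- pointer_tip (a point): Sharp end of the brass wedge fixed on the organiser's top, 81.5 mm from the wheel's axis along the organiser's +y and 6 mm above the top; the wedge is 6 mm high and 28 mm long and widens outward.
- sinker: Grey stone sinker, loose, 38 mm across and 31 mm high, standing on the organiser's top near its far right corner. Origin: centre of its underside.
- lure: Silver spoon lure, loose, about 60 by 28 by 5 mm, flat on the shelf left of the organiser. Origin: middle of its underside.
- ice_rod: Ice rod, loose, lying on the shelf right of the organiser: cork handle 150 mm long and 24 mm thick, thin black blank 250 mm long ahead of it along its x. Origin: under the middle of the cork handle.

How it is judged (in metres and radians):
On the way:
1. the wheel stands one click before the wedge (value of joint star_wheel between -1.2972 and -0.797198 rad), for 0.1 s.
At the end, for the whole second after the job is handed in: The star wheel rests with its long arm pointing at the brass wedge (within 0.12 rad), having come there counter-clockwise through the click before; sinker, lure and ice rod lie within 15 mm of where they started (value of joint star_wheel between -0.12 and 0.12 rad and velocity of joint star_wheel between -0.1 and 0.1 rad/s and distance of each of sinker, lure, ice_rod from where it was at the start of the episode below 0.015 m); the robot touches nothing.
It fails at once if the wheel is pushed past the wedge (more than half a click) (value of joint star_wheel above 0.6 rad).
It fails at once if the wheel is turned backwards past the earliest start (value of joint star_wheel below -4.92183 rad).
It fails at once if the wheel is gripped, or the organiser pressed hard (over 20 N) (contact force between the fingers and organiser above 20 N).
It fails at once if the sinker, lure or ice rod is shifted, lifted or carried off (15 mm) (distance of any of sinker, lure, ice_rod from where it was at the start of the episode above 0.015 m).
It also fails if it takes over 61 s, if anything falls off the work surface, if the arm or the gripper's body presses on something with over 40 N, if the wrist force passes 120 N, or if a joint passes its speed limit or range.

### The arm

A 6-joint arm with a two-finger parallel gripper is mounted at the origin on the work surface. World frame = base frame: x ahead of the robot, y to its left, z up, the work surface at z = 0. Lengths are in m, angles in degrees, forces in N, time in s.
With the tool pointing down it reaches from about 0.4 to 0.825 m from the base axis. Payload 7 kg.
Tool frame: the origin (TCP) lies on the centre line of the jaws, within the pads' length; the fingertips stand 11 mm ahead of it and the grasp point (between the pads) lies 8 mm behind it; z points along the fingers, y is the line along which they close (so a half turn about z gives the same grasp; the last joint's range is limited). The gripper opens to 88 mm and grips with 3 to 60 N. Pads are 19 mm wide; open, the fingers measure 130 mm over their backs; the gripper's body (78 mm by 193 mm) begins 47 mm behind the grasp point.
Start: joints at [80.449, 20.546, 0.682, 0, -70.136, -16.507], TCP at [0.297, 0.606, 0.238] pointing down, gripper open.
Joint ranges: [-176.03, 176.03], [-82.01, 121.73], [-58.28, 71.71], [-173.87, 95.51], [-174.79, -0.11], [-173.66, 173.66]. Speed limits (degrees/s): [136.94, 136.94, 172.46, 180, 180, 180].

### API

Orientations are given as [roll, pitch, yaw] about the fixed x, y, z axes, in that order (R = Rz(yaw) Ry(pitch) Rx(roll)).
In Python, from plant import r, capture, camera_model, job gives the robot as it stands.
- The arm moves only by the tool drive_tool, never from a script. Its argument "increments" is a list that holds one entry, the list of rows, each a list of 5 numbers: the gripper's target within -1 to 1 (fully open at 1, half-way at 0, shut at -1), then the shift along the tool's x, y, z scaled (see below), then the turn about the tool's z scaled (see below). In form: [[[gripper, tx, ty, tz, roll], ...]]. A call has 1 to 5 rows; each row is the pose to reach, as a shift and turn from the pose commanded when the call began, along the tool's axes at that moment, turning the shorter way round; what a row does not reach only later rows make up. The controller multiplies each number of a shift by 120 mm and each number of a turn by 360 degrees. A row lasts 1/8 s, in which the tool goes at most 62.5 mm and 10.7 degrees, less where a joint would pass 70% of its speed; a pose out of reach is approached as far as the arm can. A call with a number of a shift or a turn outside -1 to 1 is refused whole. A call with a gripper value outside its range is refused whole. The fingers move at their own pace and stop on an object; "squeeze" is the grip in N (left out, the last holds). Time passes only in rows, so rows that repeat a pose let the fingers close. It gives the time, the measured TCP pose, the force, the opening and the grip force at its end, in the units of the state.
- r.get_state(): the state, without advancing time (a new reading comes with each control period).
- capture(name): name is "scene" or "top" or "wrist"; returns the picture (384x512x3 uint8, red, green, blue); there is no depth.
- camera_model(name): a dict with "camera_matrix" (3x3 intrinsics, pixels), "rvec" (rotation vector, rad) and "tvec" (3), from world to camera coordinates, as OpenCV has them. Camera axes: x right, y down, z forward; pixel columns grow to the right and rows downward; lengths in m; the calibration is good to about 2 mm. A picture is of the moment at which its call begins: read the wrist's pose just before it. camera_model takes no time and is no camera call; for the wrist camera it gives the pose at the moment of the call.
- job.close_job(): hands the job in; it is judged then, once.
The state is a dict: "time_s": time; "joints": joint angles; "qd": joint speeds; "joint_torque": joint torques, N m; "tcp_pos": TCP position; "eef_rot": TCP orientation; "contact_force": force on the tool from outside, world axes, zero at the start; "moment": the same for the moment, N m; "gripper_width": finger opening in m; "gripper_force": force on a finger pad.
Only numpy, scipy, OpenCV 4.12 (cv2) and the standard library are available. Lean on these libraries where they do the work, as an engineer would, in place of code of your own. Each camera call takes 0.05 s, during which the arm holds its last target. There are 200 camera calls.

## Working session

There is one attempt and no reset: what is moved stays moved. The work goes in short steps, Python scripts to look and compute and a tool call to move; the robot and the scene stay as the last step left them, time stands still between calls to the robot, and variables do not carry over. Pictures are saved under pics/ and viewed, at most 10 in all, crops included, and the job is handed in when it is done.

Besides the shell and the picture viewer there is one more tool, called as a command line: name --argument value ..., lists and objects as JSON in quotes. drive_tool: Moves the arm, as the interface text tells. Its arguments: {"type":"object","properties":{"increments":{"type":"array"},"squeeze":{"type":"number"}},"required":["increments"]}

```bash
mkdir -p pics
python3 - <<'E'
from plant import r,capture,camera_model
import cv2
print(r.get_state())
for n in("scene","top"):
    im=capture(n);cv2.imwrite(f"pics/{n}0.png",cv2.resize(im[:,:,::-1],(800,600),interpolation=cv2.INTER_CUBIC))
    print(camera_model(n))
E
```

```text
{'time_s': 0.0, 'joints': array([ 8.04490957e+01,  2.05914052e+01,  6.34145130e-01, -2.04981286e-02,
       -7.01344992e+01, -1.65087560e+01]), 'qd': array([-0.01589387,  0.02013927, -0.00147455, -0.04328901,  0.17054774,
        0.05000467]), 'joint_torque': array([ 2.79076034e-03, -5.82726574e+01,  2.93047732e+01,  6.99658647e+00,
        6.97416253e-03, -1.46059956e-04]), 'tcp_pos': array([0.29632779, 0.60596357, 0.23662463]), 'eef_rot': array([ 1.79906547e+02, -7.60188942e-03, -2.60666351e+01]), 'contact_force': array([ 0.66987887, -0.00910618,  0.11694802]), 'moment': array([ 0.01090016, -0.0010312 , -0.04182761]), 'gripper_force': 0.0, 'gripper_width': 0.08748503242272875}
{'camera_matrix': array([[458.94204462,   0.        , 258.72560781],
       [  0.        , 458.94204462, 189.92550769],
       [  0.        ,   0.        ,   1.        ]]), 'rvec': array([ 0.7195659 ,  2.60199019, -1.1053509 ]), 'tvec': array([ 0.47045631, -0.07089472,  1.46127019])}
{'camera_matrix': array([[362.14856349,   0.        , 254.47197474],
       [  0.        , 362.14856349, 191.83548208],
       [  0.        ,   0.        ,   1.        ]]), 'rvec': array([ 2.14871929, -2.18409687,  0.10693991]), 'tvec': array([-0.0066017 ,  0.53470726,  1.20396573])}
```

View pics/top0.png

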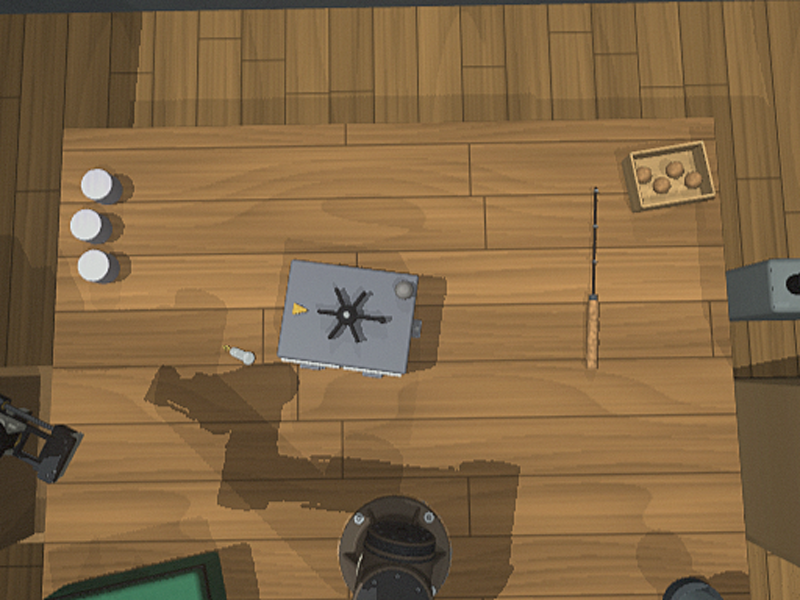

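View pics/scene0.png

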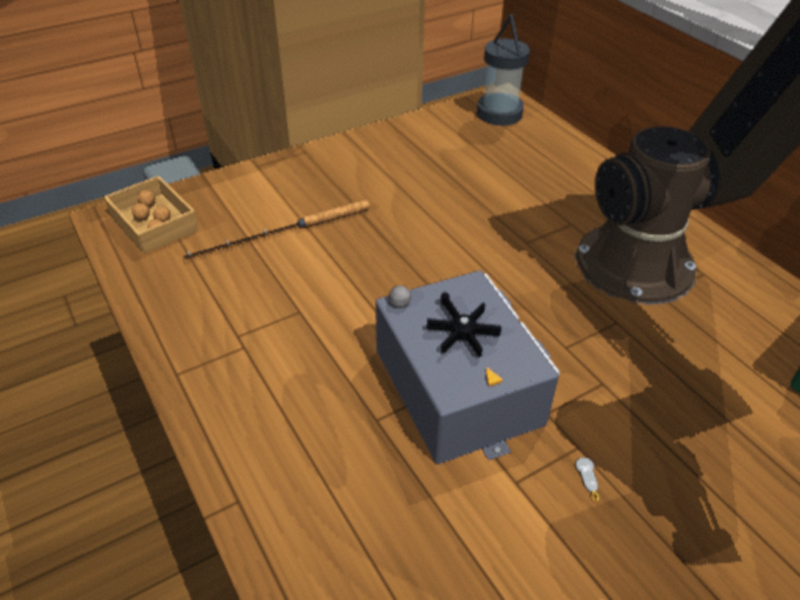

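The top view shows the hub at about (346,314) and the wedge tip at about (308,310). The long arm ends at about (388,320), opposite the wedge, so q≈-3.14 (3 clicks). In the scene view the knob at (445,297) is also on the side away from the wedge. The sinker is at (404,289).

```bash
cat > h.py <<'E'
from plant import r,capture,camera_model
import cv2,numpy as np
def ray(n,uv,z,m=None):
    m=m or camera_model(n);R=cv2.Rodrigues(m["rvec"])[0];t=m["tvec"]
    p=np.linalg.inv(m["camera_matrix"])@[uv[0],uv[1],1];C=-R.T@t;d=R.T@p
    return C+d*(z-C[2])/d[2]
def proj(n,P,m=None):
    m=m or camera_model(n)
    return cv2.projectPoints(np.array(P,float).reshape(-1,3),m["rvec"],m["tvec"],m["camera_matrix"],None)[0][:,0]
E
python3 - <<'E'
from h import *
s=512/800
for n,d in(("top",{"hub":(346,314,.16),"knob":(387,320,.156),"wedge":(308,310,.136),"sinker":(404,289,.15),"FL":(292,261,.13),"FR":(418,276,.13),"NL":(279,357,.13),"NR":(404,376,.13),"lure":(240,354,0),"rod":(592,330,.02)}),
 ("scene",{"hub":(464,322,.16),"knob":(445,297,.156),"wedge":(487,370,.136),"sinker":(399,296,.145),"c1":(376,300,.13),"c2":(441,415,.13),"c3":(557,372,.13),"c4":(487,273,.13)})):
    for k,v in d.items(): print(n,k,ray(n,((v[0]+.5)*s-.5,(v[1]+.5)*s-.5),v[2]).round(4))
E
```

```text
top hub [0.4953 0.0851 0.16  ]
top knob [0.4826 0.006  0.156 ]
top wedge [0.5064 0.1627 0.136 ]
top sinker [ 0.5434 -0.0281  0.15  ]
top FL [0.6063 0.1959 0.13  ]
top FR [ 0.5716 -0.0567  0.13  ]
top NL [0.4147 0.221  0.13  ]
top NR [ 0.3735 -0.0253  0.13  ]
top lure [0.4234 0.3351 0.    ]
top rod [ 0.4628 -0.4362  0.02  ]
scene hub [0.4973 0.0853 0.16  ]
scene knob [0.4892 0.0205 0.156 ]
scene wedge [0.5099 0.1667 0.136 ]
scene sinker [ 0.5458 -0.0288  0.145 ]
scene c1 [ 0.5753 -0.0533  0.13  ]
scene c2 [0.6119 0.1974 0.13  ]
scene c3 [0.418  0.2196 0.13  ]
scene c4 [ 0.3773 -0.0147  0.13  ]
```

Organiser yaw is about -8° and the hub is at about (0.496, 0.085). The arms stand at world angles 22+60k°, with the long arm at 262°. I'll push the near-side arm (202°) with closed fingers, using straight strokes along tool +x at yaw -65°. First I'll move to a hover.

drive_tool --increments '[[[-1, 0.845, 1.0, 0, 0], [-1, 0.845, 1.0, 0, 0], [-1, 0.845, 1.0, 0, 0]]]' --squeeze 5

```text
time_s: 0.48
tcp_pos: [0.3351, 0.4511, 0.2374]
eef_rot: [180.0, 0.0, -26.1]
contact_force: [0.2, 0.5, 0.4]
gripper_width: 0.0628
gripper_force: 0.0
```

drive_tool --increments '[[[-1, 0.845, 1.0, 0, 0], [-1, 0.845, 1.0, 0, 0], [-1, 0.845, 1.0, 0, 0]]]'

```text
time_s: 0.85
tcp_pos: [0.3732, 0.2988, 0.2375]
eef_rot: [180.0, 0.0, -26.1]
contact_force: [0.0, 0.6, 0.4]
gripper_width: 0.0332
gripper_force: 0.0
```

drive_tool --increments '[[[-1, 0.845, 1.0, 0, 0], [-1, 0.845, 1.0, 0, 0], [-1, 0.845, 1.0, 0, 0]]]'

```text
time_s: 1.23
tcp_pos: [0.4114, 0.1467, 0.2375]
eef_rot: [180.0, 0.0, -26.1]
contact_force: [0.6, 0.8, -0.0]
gripper_width: 0.0037
gripper_force: 0.0
```

drive_tool --increments '[[[-1, 0.34, 0.41, 0, 0.03], [-1, 0.34, 0.41, 0, 0.06], [-1, 0.34, 0.41, 0, 0.09], [-1, 0.34, 0.41, 0, 0.108], [-1, 0.34, 0.41, 0, 0.108]]]'

```text
time_s: 1.85
tcp_pos: [0.4265, 0.087, 0.2374]
eef_rot: [180.0, 0.0, -64.9]
contact_force: [-0.5, 0.3, -0.3]
gripper_width: 0.0003
gripper_force: 0.0
```

Run:
```python
from h import *
m=camera_model("wrist");w=capture("wrist");t=capture("top")
H=np.array([.4963,.0852,.156]);a=np.radians(82+60*np.arange(6))
P=[H]+[H+.058*np.array([np.cos(x),np.sin(x),0]) for x in a]
w=w[:,:,::-1].copy()
for p in proj("wrist",P,m): cv2.circle(w,tuple(int(v) for v in p.round()),3,(0,0,255),1)
cv2.imwrite("pics/w1.png",cv2.resize(w,(800,600)))
c=t[130:260,150:300,::-1];cv2.imwrite("pics/t1.png",cv2.resize(c,None,fx=4,fy=4,interpolation=cv2.INTER_CUBIC))
```

```text
(no output)
```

View pics/w1.png

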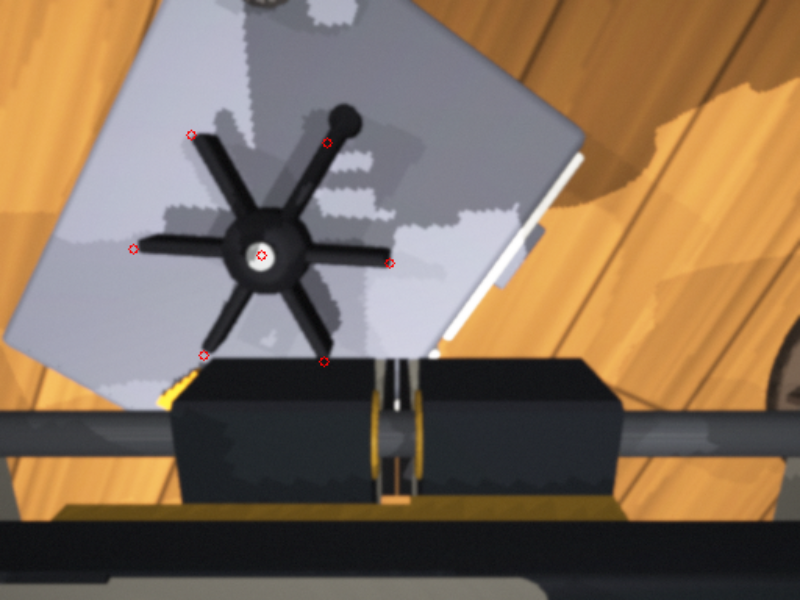

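The wrist view confirms the model. The projected hub at (261,255) sits on the real hub at about (266,256), and the arms match. The knob at (345,120) is opposite the wedge at (180,390). So three clicks are needed. Next I'll lower into the gap.

drive_tool --increments '[[[-1, 0, 0, 0.3, 0], [-1, 0, 0, 0.5, 0], [-1, 0, 0, 0.62, 0], [-1, 0, 0, 0.695, 0], [-1, 0, 0, 0.695, 0]]]'

```text
time_s: 2.58
tcp_pos: [0.4267, 0.0872, 0.1541]
eef_rot: [180.0, -0.0, -64.9]
contact_force: [0.8, -0.8, 0.6]
gripper_width: 0.0005
gripper_force: 0.0
```

drive_tool --increments '[[[-1, 0.06, 0, 0, 0], [-1, 0.1, 0, 0, 0], [-1, 0.14, 0, 0, 0], [-1, 0.18, 0, 0, 0], [-1, 0.22, 0, 0, 0]]]'

```text
time_s: 3.2
tcp_pos: [0.4382, 0.0631, 0.1543]
eef_rot: [-180.0, 0.0, -64.9]
contact_force: [0.1, 1.3, 0.9]
gripper_width: 0.0007
gripper_force: 0.7
```

drive_tool --increments '[[[-1, 0.04, 0, 0, 0], [-1, 0.08, 0, 0, 0], [-1, 0.12, 0, 0, 0], [-1, 0.16, 0, 0, 0], [-1, 0.18, 0, 0, 0]]]'

```text
time_s: 3.82
tcp_pos: [0.4471, 0.0433, 0.1541]
eef_rot: [180.0, -0.0, -65.0]
contact_force: [-0.8, -0.9, -0.1]
gripper_width: 0.0006
gripper_force: 0.0
```

drive_tool --increments '[[[-1, 0, 0, -0.3, 0], [-1, 0, 0, -0.4, 0], [-1, -0.2, 0, -0.4, 0], [-1, -0.4, 0, -0.4, 0], [-1, -0.4, 0, -0.4, 0]]]'

```text
time_s: 4.45
tcp_pos: [0.4262, 0.088, 0.2021]
eef_rot: [-180.0, 0.0, -64.8]
contact_force: [0.1, -0.2, -0.2]
gripper_width: 0.0007
gripper_force: 0.0
```

Run:
```python
from h import *
m=camera_model("wrist");w=capture("wrist")[:,:,::-1].copy()
H=np.array([.4963,.0852,.156]);a=np.radians(82+60*np.arange(6))
P=[H]+[H+.058*np.array([np.cos(x),np.sin(x),0]) for x in a]
for p in proj("wrist",P,m): cv2.circle(w,tuple(int(v) for v in p.round()),3,(0,0,255),1)
cv2.imwrite("pics/w2.png",w)
print(r.get_state()["tcp_pos"])
```

```text
[0.42643148 0.08752694 0.20205994]
```

View pics/w2.png

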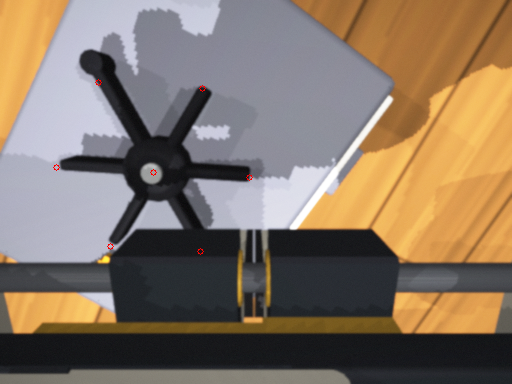

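One click was gained. The knob has moved from the upper right to the upper left at (97,62), and the wheel is resting in that click. I'll repeat the stroke.

drive_tool --increments '[[[-1, 0, 0, 0.2, 0], [-1, 0, 0, 0.35, 0], [-1, 0, 0, 0.4, 0], [-1, 0, 0, 0.4, 0]]]'

```text
time_s: 5.0
tcp_pos: [0.4268, 0.0868, 0.1541]
eef_rot: [180.0, -0.0, -65.0]
contact_force: [-0.1, 0.7, 0.9]
gripper_width: 0.0006
gripper_force: 0.0
```

drive_tool --increments '[[[-1, 0.06, 0, 0, 0], [-1, 0.1, 0, 0, 0], [-1, 0.14, 0, 0, 0], [-1, 0.18, 0, 0, 0], [-1, 0.22, 0, 0, 0]]]'

```text
time_s: 5.62
tcp_pos: [0.4382, 0.0631, 0.1543]
eef_rot: [-180.0, 0.0, -64.9]
contact_force: [-1.1, 1.0, 1.4]
gripper_width: 0.0007
gripper_force: 0.7
```

drive_tool --increments '[[[-1, 0.04, 0, 0, 0], [-1, 0.08, 0, 0, 0], [-1, 0.12, 0, 0, 0], [-1, 0.16, 0, 0, 0], [-1, 0.18, 0, 0, 0]]]'

```text
time_s: 6.25
tcp_pos: [0.4471, 0.0433, 0.1541]
eef_rot: [180.0, -0.0, -65.0]
contact_force: [0.0, 0.3, -0.0]
gripper_width: 0.0004
gripper_force: 0.0
```

drive_tool --increments '[[[-1, 0, 0, -0.3, 0], [-1, 0, 0, -0.4, 0], [-1, -0.2, 0, -0.4, 0], [-1, -0.4, 0, -0.4, 0], [-1, -0.4, 0, -0.4, 0]]]'

```text
time_s: 6.88
tcp_pos: [0.4262, 0.088, 0.2021]
eef_rot: [-180.0, 0.0, -64.8]
contact_force: [-0.9, 0.2, 0.3]
gripper_width: 0.0005
gripper_force: 0.0
```

Run:
```python
from h import *
cv2.imwrite("pics/w3.png",capture("wrist")[:,:,::-1])
```

```text
(no output)
```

View pics/w3.png

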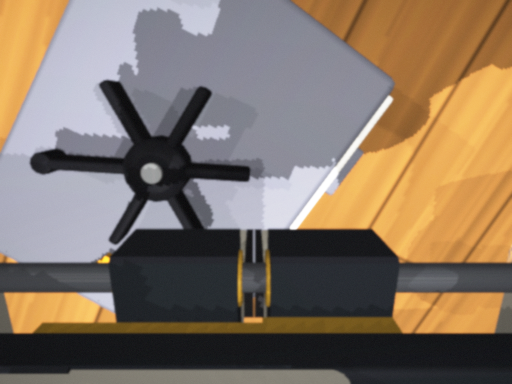

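The knob is now at the left (42,161), one click before the wedge at (104,260). One last stroke remains.

drive_tool --increments '[[[-1, 0, 0, 0.2, 0], [-1, 0, 0, 0.35, 0], [-1, 0, 0, 0.4, 0], [-1, 0, 0, 0.4, 0]]]'

```text
time_s: 7.42
tcp_pos: [0.4268, 0.0868, 0.1541]
eef_rot: [180.0, -0.0, -65.0]
contact_force: [-0.5, -0.2, 0.0]
gripper_width: 0.0006
gripper_force: 0.0
```

drive_tool --increments '[[[-1, 0.06, 0, 0, 0], [-1, 0.1, 0, 0, 0], [-1, 0.14, 0, 0, 0], [-1, 0.18, 0, 0, 0], [-1, 0.22, 0, 0, 0]]]'

```text
time_s: 8.05
tcp_pos: [0.4382, 0.0631, 0.1543]
eef_rot: [-180.0, 0.0, -64.9]
contact_force: [-0.5, 1.9, 0.9]
gripper_width: 0.0005
gripper_force: 0.7
```

drive_tool --increments '[[[-1, 0.04, 0, 0, 0], [-1, 0.08, 0, 0, 0], [-1, 0.12, 0, 0, 0], [-1, 0.16, 0, 0, 0], [-1, 0.18, 0, 0, 0]]]'

```text
time_s: 8.68
tcp_pos: [0.4471, 0.0433, 0.1541]
eef_rot: [180.0, -0.0, -65.0]
contact_force: [0.1, -0.2, -0.2]
gripper_width: 0.0006
gripper_force: 0.0
```

drive_tool --increments '[[[-1, 0, 0, -0.3, 0], [-1, 0, 0, -0.6, 0], [-1, 0, 0.3, -0.7, 0], [-1, 0, 0.3, -0.7, 0], [-1, 0, 0.3, -0.7, 0]]]'

```text
time_s: 9.3
tcp_pos: [0.4145, 0.0285, 0.2382]
eef_rot: [-180.0, 0.0, -64.9]
contact_force: [0.8, 0.1, 0.2]
gripper_width: 0.0003
gripper_force: 0.0
```

Run:
```python
from h import *
m=camera_model("wrist");w=capture("wrist")[:,:,::-1].copy()
cv2.imwrite("pics/w4.png",w)
c=capture("scene")[150:320,210:390,::-1];cv2.imwrite("pics/s4.png",cv2.resize(c,None,fx=3,fy=3,interpolation=cv2.INTER_CUBIC))
```

```text
(no output)
```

View pics/w4.png

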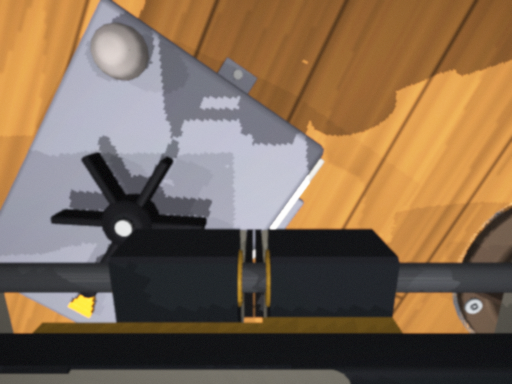

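View pics/s4.png

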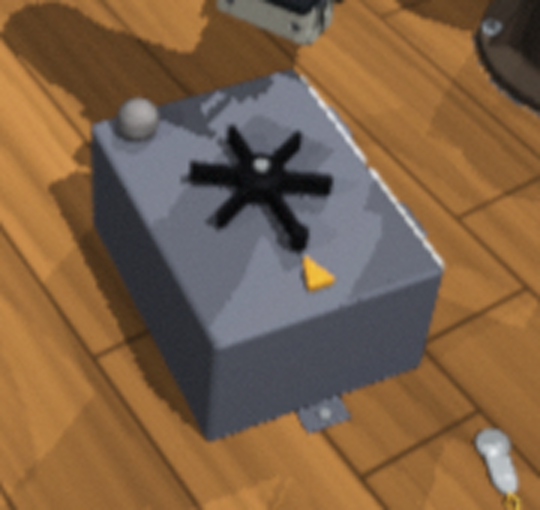

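The scene view shows the knob at (296,240) pointing at the wedge tip at (304,257). The gripper is clear, and the sinker and lure haven't moved.

```bash
python3 -c "
from plant import job
print(job.close_job())"
```

```text
the job is handed in; nothing more can be done
None
```

The star wheel was flicked three clicks counter-clockwise and its long arm now rests pointing at the brass wedge; the gripper is clear, the sinker and lure look unmoved (the rod wasn't in the last pictures), and the job is handed in, with no verdict returned.

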